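# Tip the used sample vials into the waste bin

### The job

Take the blue tray by its yellow grip, hook its pouring lip over the steel-edged rim of the green waste bin so that the tray rests on that rim, and, turning it about the rim, tip it well up (beyond 45 degrees) so that both used vials roll out into the bin. Then put the empty tray down on the bench, flat and right way up, and let go.

Things in the scene. Friction and masses are not known exactly. Their poses are not given: they have to be found in the camera images.
- tray: Blue tray, 0.14-0.28 kg, loose (a like white one with clear vials is not to be used). Origin: centre of pan's underside, z up, +y the pouring end. Pan 96 mm in x, y -50 to 50; walls 3 mm thick, 32 high on sides and back. Floor 3 mm thick, flat from y=-47 to 18, then a ramp (24 deg) up to 17 mm at y=50, running on as a level lip to y=75. Stands flat on bench, z=0.
- tray_hook (a point): Corner under the blue tray's lip, at (0, 50, 14) mm in the tray frame, axes as the tray's. Lip: 3 mm thick, underside z=14, from y=50 to 75. A rib under its root hangs to z=1, outer face at y=50. Lip and rib make an inverted L as wide as the tray that hooks over a rim from outside; this corner then sits on the rim as the pivot.
- tray_grip (a point): Grasp point on the blue tray's grip, at (0, -80, 42) mm in the tray frame, axes as the tray's. The grip is an upright yellow plate behind the back wall, 12 mm thick in x, from y=-98 to -60, z=20 to 62; pinch it firmly across x, from above or leaning along y.
- bin: Green open waste bin, fixed. Origin: centre of its underside, z up. Outside 220 mm in x, 180 in y, 90 high; walls and floor 5 mm. The rim to use is the steel-edged one on its -y side (to the robot's right): along the bin's x, outer face y=-90, top z=90. The tray hangs outside it, tray +y along bin +y, and is tipped towards +y, about the bin's x.
- vial1: Used vial: an amber glass sample vial with a red cap, a cylinder 24 mm across and 62 mm long, about 40 g; origin at its centre, its x axis along its length. It starts lying across the blue tray, length along the tray's x, and rolls freely.
- vial2: Used vial: the other one, an amber glass sample vial with a red cap, a cylinder 24 mm across and 62 mm long, about 40 g; origin at its centre, its x axis along its length. It starts lying across the blue tray, length along the tray's x, and rolls freely.
Not all that is in view belongs to the job. What is shaped like the vial1 but black is not meant.

How it is judged:
By the outcome, as a careful person would: the job done as asked, in the order asked, and still so for the second after the job is handed in, with the robot touching nothing.
It also fails if it takes over 53 s, if anything falls off the work surface, if the arm or the gripper's body presses on something with over 40 N, if the wrist force passes 120 N, or if a joint passes its speed limit or range.

### The arm

A 6-joint arm with a two-finger parallel gripper is mounted at the origin on the work surface. World frame = base frame: x ahead of the robot, y to its left, z up, the work surface at z = 0. Lengths are in m, angles in degrees, forces in N, time in s.
With the tool pointing down it reaches from about 0.4 to 0.825 m from the base axis. Payload 7 kg.
Tool frame: the origin (TCP) lies midway between the tips of the shut fingers; the grasp point (between the pads) lies 19 mm behind it; z points along the fingers, y is the line along which they close (so a half turn about z gives the same grasp; the last joint's range is limited). The gripper opens to 88 mm and grips with 3 to 60 N. Pads are 19 mm wide; open, the fingers measure 130 mm over their backs; the gripper's body (78 mm by 193 mm) begins 47 mm behind the grasp point.
Start: joints at [-46.633, 20.546, 0.682, 0, -70.136, -16.507], TCP at [0.305, -0.602, 0.227] pointing down, gripper open.
Joint ranges: [-176.03, 176.03], [-82.01, 121.73], [-58.28, 71.71], [-173.87, 95.51], [-174.79, -0.11], [-173.66, 173.66]. Speed limits (degrees/s): [136.94, 136.94, 172.46, 180, 180, 180].

### API

Orientations are given as [roll, pitch, yaw] about the fixed x, y, z axes, in that order (R = Rz(yaw) Ry(pitch) Rx(roll)).
In Python, from plant import ctrl gives the robot as it stands.
- The arm moves only by the tool arm_command, never from a script. Its argument "steps" is a list of rows, each an object with "translation": the shift along the tool's x, y, z in mm, a list of three; "rotation": the turn, a rotation vector about the tool's x, y, z in units of 5 degrees (1.0 is 5 degrees), a list of three; "claw": the finger opening in mm, from 0 to 87.6. In form: [{"translation": [x, y, z], "rotation": [rx, ry, rz], "claw": claw}, ...]. A call has 1 to 5 rows; each row is the pose to reach, as a shift and turn from the pose commanded when the call began, along the tool's axes at that moment; what a row does not reach only later rows make up. A row lasts 1/10 s, in which the tool goes at most 50 mm and 8.59 degrees, less where a joint would pass 70% of its speed; a pose out of reach is approached as far as the arm can. A call with a gripper value outside its range is refused whole. The fingers move at their own pace and stop on an object; the grip force is fixed at half the most. Time passes only in rows, so rows that repeat a pose let the fingers close. It gives the time, the measured TCP pose, the force, the opening and the grip force at its end, in the units of the state.
- ctrl.get_obs(): the state, without advancing time (a new reading comes with each control period).
- ctrl.snapshot(name): name is "scene" or "top"; returns (picture, depth): 384x512x3 uint8, red, green, blue; 384x512 float32, m along the optical axis (not along the pixel's ray), 0 where there is no reading.
- ctrl.calibration(name): a dict with "vertical_fov" (degrees; the focal length in pixels is half the picture's height over the tangent of half this angle, whatever the lens; pixels are square), "cx", "cy" (the principal point, pixels), "rvec" (rotation vector, rad) and "tvec" (3), from world to camera coordinates, as OpenCV has them. Camera axes: x right, y down, z forward; pixel columns grow to the right and rows downward; lengths in m; the calibration is good to about 2 mm. A picture is of the moment at which its call begins. calibration takes no time and is no camera call.
- ctrl.close_job(): hands the job in; it is judged then, once.
The state is a dict: "clock": time; "joint_pos": joint angles; "qvel": joint speeds; "tau": joint torques, N m; "tool_pos": TCP position; "orientation": TCP orientation; "force": force on the tool from outside, world axes, zero at the start; "moment": the same for the moment, N m; "opening": finger opening in m; "gripper_force": force on a finger pad.
Only numpy, scipy, OpenCV 4.12 (cv2) and the standard library are available. Lean on these libraries where they do the work, as an engineer would, in place of code of your own. Each camera call takes 0.05 s, during which the arm holds its last target. There are 200 camera calls.

## Working session

There is one attempt and no reset: what is moved stays moved. The work goes in short steps, Python scripts to look and compute and a tool call to move; the robot and the scene stay as the last step left them, time stands still between calls to the robot, and variables do not carry over. Pictures are saved under pics/ and viewed, at most 10 in all, crops included, and the job is handed in when it is done.

Besides the shell and the picture viewer there is one more tool, called after ">>>" as name([rows], argument=value, ...), one row to a line, values as JSON. arm_command: Moves the arm, as the interface text tells. Its arguments: {"type":"object","properties":{"steps":{"type":"array"}},"required":["steps"]}

```bash
mkdir -p pics; ls; cat > h.py <<'E'
import numpy as np, cv2
from plant import ctrl
from scipy.spatial.transform import Rotation as R
def cam(n):
    c=ctrl.calibration(n); f=192/np.tan(np.radians(c['vertical_fov'])/2)
    return f,c['cx'],c['cy'],cv2.Rodrigues(np.array(c['rvec'],float))[0],np.array(c['tvec'],float).ravel(),c
def pts(n,d):
    f,cx,cy,Rm,t,_=cam(n); v,u=np.mgrid[:384,:512]
    P=np.stack([(u-cx)*d/f,(v-cy)*d/f,d],-1)
    return (P-t)@Rm
def shot(n,name):
    p,d=ctrl.snapshot(n); cv2.imwrite('pics/%s.png'%name,p[...,::-1]); np.savez('pics/%s.npz'%name,p=p,d=d); return p,d
E
python3 - <<'E'
from h import *
for n in('scene','top'):
    p,d=shot(n,n+'0'); print(cam(n)[5], -cam(n)[3].T@cam(n)[4])
a=cv2.imread('pics/scene0.png');b=cv2.imread('pics/top0.png')
print(ctrl.get_obs())
E
```

```text
pics
{'vertical_fov': 47.84285730951947, 'cx': 258.8375004313005, 'cy': 191.92200814936325, 'rvec': array([ 1.90221816,  1.79272253, -0.56872445]), 'tvec': array([ 0.02953181, -0.36822371,  1.37969771])} [ 1.10590502 -0.11442621  0.89660879]
{'vertical_fov': 47.13606580084091, 'cx': 256.5628342698176, 'cy': 187.75852399725133, 'rvec': array([ 2.13634665, -2.15617038,  0.12754623]), 'tvec': array([-0.03727939,  0.46045469,  0.82965196])} [ 0.34632344 -0.05296523  0.8826015 ]
{'clock': 0.1, 'joint_pos': array([-4.66345082e+01,  2.05868839e+01,  6.37987045e-01, -1.69515464e-02,
       -7.01345731e+01, -1.65057395e+01]), 'qvel': array([-0.04140013, -0.07514571,  0.09801651,  0.04130358, -0.09443075,
        0.09811982]), 'tau': array([-4.76956266e-04, -5.84165311e+01,  2.93751258e+01,  7.01552153e+00,
        1.01535057e-02, -4.69321947e-05]), 'tool_pos': array([ 0.30473201, -0.60180813,  0.22571601]), 'orientation': array([ 1.79915442e+02, -8.43720411e-03, -1.53146013e+02]), 'force': array([ 0.75017111, -0.21211792, -0.32640468]), 'moment': array([ 0.02991515, -0.02652717,  0.02871865]), 'gripper_force': 0.0, 'opening': 0.08757629614019923}
```

View pics/scene0.png

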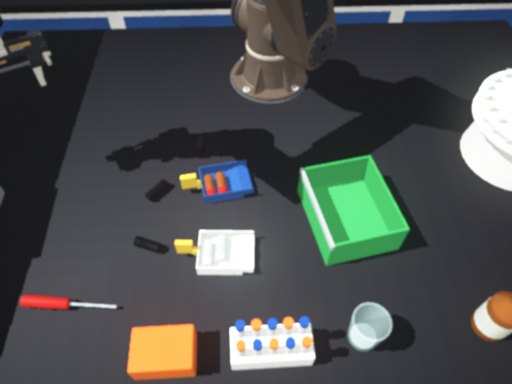

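View pics/top0.png

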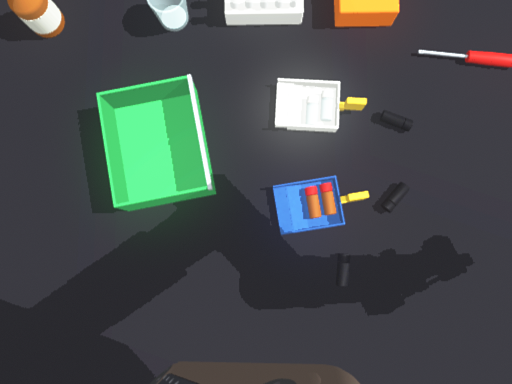

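Scene view: blue tray at (228,182) with its grip at (190,181); bin at (350,210) with its steel rim at (318,210). Candidates in the top view:
- blue tray (309,206), grip (357,197)
- white decoy tray (308,105), grip (356,104)
- amber/red vials (314,203) and (329,199)
- black vials (396,196), (397,120) and (344,270)

I choose the blue tray, and will measure it and check it in a crop.

```bash
python3 - <<'E'
from h import *
z=np.load('pics/top0.npz');p,d=z['p'],z['d'];P=pts('top',d)
hsv=cv2.cvtColor(p,cv2.COLOR_RGB2HSV)
def m(lo,hi,x0,x1,y0,y1):
    k=cv2.inRange(hsv,lo,hi);o=np.zeros_like(k);o[y0:y1,x0:x1]=k[y0:y1,x0:x1];return o>0
print('bench z',P[300,200],P[250,400])
g=m((22,120,90),(35,255,255),340,375,185,212)
q=P[g];print('grip',len(q),np.percentile(q,[5,50,95],axis=0))
top=q[q[:,2]>np.percentile(q[:,2],60)-.004];print('grip top',top.mean(0),cv2.minAreaRect((top[:,:2]*1000).astype(np.float32)))
b=m((100,100,50),(130,255,255),265,350,170,240)
q=P[b];print('tray z pct',np.percentile(q[:,2],[2,25,50,75,98]))
rim=q[(q[:,2]>.026)];print('rim',cv2.minAreaRect((rim[:,:2]*1000).astype(np.float32)))
lo=q[(q[:,2]>.010)];print('all',cv2.minAreaRect((lo[:,:2]*1000).astype(np.float32)), cv2.boxPoints(cv2.minAreaRect((lo[:,:2]*1000).astype(np.float32))))
G=m((40,80,40),(85,255,255),90,225,70,220)
q=P[G];q=q[(q[:,2]>.08)];r=cv2.minAreaRect((q[:,:2]*1000).astype(np.float32));print('bin',r,cv2.boxPoints(r),np.median(q[:,2]))
S=m((0,0,130),(180,70,255),180,220,70,195);q=P[S];q=q[q[:,2]>.08];print('steel',len(q),np.percentile(q[:,2],[5,50,95]),cv2.boxPoints(cv2.minAreaRect((q[:,:2]*1000).astype(np.float32))))
for n,(u,v) in dict(bk1=(396,196),bk2=(344,270),w=(356,104)).items(): print(n,P[v,u])
cv2.imwrite('pics/crop.png',cv2.resize(p[165:245,260:420,::-1],None,fx=5,fy=5,interpolation=2))
E
```

```text
bench z [0.24360673 0.0712289  0.00260406] [ 0.33713857 -0.32344969  0.0005594 ]
grip 234 [[ 0.43253071 -0.25255343 -0.0018353 ]
 [ 0.43850771 -0.22802323  0.05856182]
 [ 0.44773645 -0.20738772  0.06252365]]
grip top [ 0.43961154 -0.23018974  0.06654374] ((401.7804260253906, -148.8937225341797), (19.526735305786133, 220.74795532226562), 24.97744369506836)
tray z pct [-0.00170144  0.00301041  0.01184868  0.01690582  0.03273325]
rim ((415.27685546875, -124.46556854248047), (113.9762954711914, 162.71717834472656), 8.951573371887207)
all ((415.27685546875, -124.46556854248047), (113.9762954711914, 162.71717834472656), 8.951573371887207) [[ 346.32346   -52.96524 ]
 [ 371.64218  -213.70056 ]
 [ 484.23026  -195.9659  ]
 [ 458.91153   -35.230576]]
bin ((480.875244140625, 125.43355560302734), (390.2367248535156, 217.79954528808594), 23.80886459350586) [[258.4006   146.29892 ]
 [346.32343  -52.965256]
 [703.34985  104.56819 ]
 [615.42706  303.83237 ]] 0.08863167070941375
steel 498 [0.08451736 0.08934144 0.09184112] [[326.42603   -5.065506]
 [346.3235   -52.96524 ]
 [671.6021    82.15489 ]
 [651.70465  130.05463 ]]
bk1 [ 0.44214458 -0.31449155  0.02180706]
bk2 [ 0.30022267 -0.20799047  0.02170769]
w [ 0.61987799 -0.23689572  0.0515582 ]
```

View pics/crop.png

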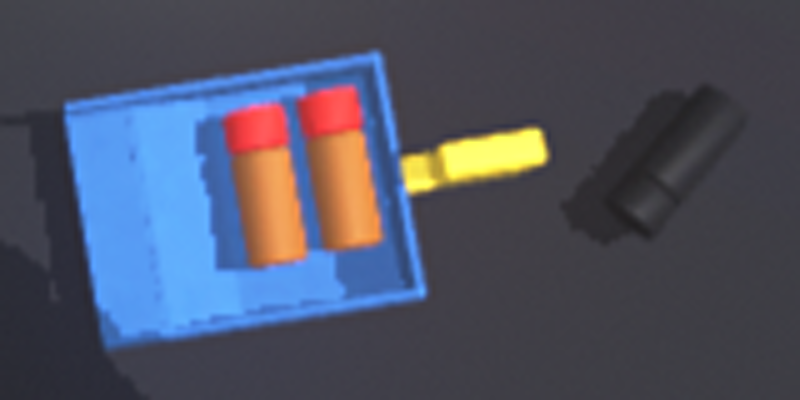

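The crop confirms the blue tray: lip on the left (u≈85), two amber vials with red caps at (265,185) and (340,170), grip top at (495,155). A black vial lies behind the grip at (680,160). I'll re-measure with invalid depth removed and rays cast onto planes.

```bash
cat >> h.py <<'E'
def ray(n,uv,z):
    f,cx,cy,Rm,t,_=cam(n); C=-Rm.T@t; uv=np.atleast_2d(uv).astype(float)
    D=np.c_[(uv[:,0]-cx)/f,(uv[:,1]-cy)/f,np.ones(len(uv))]@Rm
    return C+D*((z-C[2])/D[:,2])[:,None]
def rect(q):
    r=cv2.minAreaRect((q[:,:2]*1000).astype(np.float32)); return np.round(r[0],1),np.round(r[1],1),round(r[2],1),np.round(cv2.boxPoints(r)).tolist()
def big(k):
    n,l,s,_=cv2.connectedComponentsWithStats(k.astype(np.uint8)); return l==1+np.argmax(s[1:,4])
E
python3 - <<'E'
from h import *
z=np.load('pics/top0.npz');p,d=z['p'],z['d'];P=pts('top',d);ok=d>0
hsv=cv2.cvtColor(p,cv2.COLOR_RGB2HSV)
def m(lo,hi,x0,x1,y0,y1):
    k=cv2.inRange(hsv,lo,hi);o=np.zeros_like(k);o[y0:y1,x0:x1]=k[y0:y1,x0:x1];return o>0
uv=lambda k:np.argwhere(k)[:,::-1]
g=m((22,120,90),(35,255,255),340,375,185,212)
t=big(g&ok&(P[...,2]>.05)); print('griptop n',t.sum(), rect(ray('top',uv(t),.062)))
b=m((100,100,50),(130,255,255),265,350,170,240)
w=b&ok&(P[...,2]>.024)&(P[...,2]<.045); print('walls@32', rect(ray('top',uv(w),.032)))
B=big(b); print('tray@17',rect(ray('top',uv(B),.017)))
# tray corners (px): from silhouette
c=cv2.approxPolyDP(cv2.convexHull(uv(B).astype(np.int32)),6,True)[:,0];print(c.tolist(),ray('top',c,.017).round(4).tolist(),ray('top',c,.032).round(4).tolist())
G=m((40,80,40),(85,255,255),90,225,70,220)&ok&(P[...,2]>.078)
S=m((0,0,130),(180,70,255),180,220,70,195)&ok&(P[...,2]>.08)&(P[...,2]<.1)
print('binrim',rect(ray('top',uv(big(G|S)),.09))); print('steel',rect(ray('top',uv(big(S)),.09)))
# scene camera steel & grip
z=np.load('pics/scene0.npz');p,d=z['p'],z['d'];P=pts('scene',d);ok=d>0;hsv=cv2.cvtColor(p,cv2.COLOR_RGB2HSV)
G=m((40,80,40),(85,255,255),290,410,150,270)&ok&(P[...,2]>.078)
S=m((0,0,110),(180,80,255),290,345,160,260)&ok&(P[...,2]>.08)&(P[...,2]<.1)
print('binrim',rect(ray('scene',uv(big(G|S)),.09))); print('steel',rect(ray('scene',uv(big(S)),.09)))
g=m((22,120,90),(35,255,255),175,205,168,195)&ok&(P[...,2]>.055)
print('griptop',g.sum(),rect(ray('scene',uv(big(g)),.062)))
E
```

```text
griptop n 137 (array([ 439.8, -230.7]), array([12.3, 39.3]), 8.9, [[431.0, -212.0], [437.0, -251.0], [449.0, -249.0], [443.0, -210.0]])
walls@32 (array([ 426.8, -141.9]), array([ 96. , 124.3]), 8.9, [[370.0, -88.0], [389.0, -211.0], [484.0, -196.0], [465.0, -73.0]])
tray@17 (array([ 427.3, -142.7]), array([100.6, 130.6]), 8.8, [[368.0, -86.0], [388.0, -215.0], [487.0, -199.0], [467.0, -70.0]])
[[345, 223], [280, 234], [272, 186], [335, 175]] [[0.3905, -0.2139, 0.017], [0.3702, -0.0864, 0.017], [0.4651, -0.072, 0.017], [0.4858, -0.1974, 0.017]] [[0.3897, -0.2111, 0.032], [0.3698, -0.0858, 0.032], [0.463, -0.0717, 0.032], [0.4834, -0.1949, 0.032]]
binrim (array([544.6, 149. ]), array([222.6, 181.7]), 10.7, [[418.0, 218.0], [452.0, 39.0], [671.0, 80.0], [637.0, 259.0]])
steel (array([560.7,  63.6]), array([222.6,   8.3]), 10.9, [[451.0, 47.0], [452.0, 39.0], [671.0, 81.0], [669.0, 89.0]])
binrim (array([547.4, 146.5]), array([227.3, 185. ]), 10.7, [[419.0, 216.0], [453.0, 35.0], [676.0, 77.0], [642.0, 258.0]])
steel (array([563.3,  61.4]), array([224. ,  12.1]), 10.6, [[452.0, 47.0], [454.0, 35.0], [674.0, 76.0], [672.0, 88.0]])
griptop 87 (array([ 442.7, -233.9]), array([18. , 37.3]), 9.3, [[431.0, -217.0], [437.0, -254.0], [455.0, -251.0], [449.0, -214.0]])
```

```bash
cat >> h.py <<'E'
import json
LEAN=25
def tray(o,yaw,tip=0,pitchback=0):  # tray pose; tip>0 = pouring end down
    return np.array(o,float),R.from_euler('ZX',[yaw,-tip],degrees=True)
def tool(tp,off=0,lean=LEAN,gp=(0,-80,42)):   # TCP pose (mm) for grasp on tray; off = backed off along tool z
    o,r=tp;a=np.radians(lean);z=np.array([0,np.sin(a),-np.cos(a)])
    M=np.c_[[-1,0,0],np.cross([-1,0,0],z),z][:, [1,0,2]] 
    return o+r.apply(np.array(gp,float)+(19-off)*z), r*R.from_matrix(M)
def now():
    s=ctrl.get_obs();return np.array(s['tool_pos'])*1000,R.from_euler('xyz',s['orientation'],degrees=True)
def plan(targets,claw,per=5,start=None):
    """targets: list of (pose, nrows). Prints calls with rows relative to each call's start."""
    cur=start or now();rows=[]
    for (p,r),n in targets:
        rv=(cur[1].inv()*r).as_rotvec()
        print('#leg %.0fmm %.0fdeg per row %.1f %.1f'%(np.linalg.norm(p-cur[0]),np.degrees(np.linalg.norm(rv)),np.linalg.norm(p-cur[0])/n,np.degrees(np.linalg.norm(rv))/n))
        rows+=[(cur[0]+(p-cur[0])*k/n,cur[1]*R.from_rotvec(rv*k/n)) for k in range(1,n+1)];cur=(p,r)
    b=start or now()
    for i in range(0,len(rows),per):
        for p,r in rows[i:i+per]:
            t=np.round(b[1].inv().apply(p-b[0])).astype(int);w=np.round((b[1].inv()*r).as_rotvec(degrees=True)/5,2)
            print('{"translation":%s,"rotation":%s,"claw":%s}'%(t.tolist(),w.tolist(),claw))
        b=(b[0]+b[1].apply(t),b[1]*R.from_rotvec(w*5,degrees=True));print('--')
T0=tray((428,-152.5,0),8.9)
E
python3 - <<'E'
from h import *
plan([(tool(T0,120),11)],87)
E
```

```text
#leg 369mm 76deg per row 33.6 6.9
{"translation":[-25, 21, 8],"rotation":[-0.28, -0.39, -1.29],"claw":87}
{"translation":[-50, 42, 17],"rotation":[-0.57, -0.78, -2.58],"claw":87}
{"translation":[-75, 62, 25],"rotation":[-0.85, -1.18, -3.86],"claw":87}
{"translation":[-100, 83, 34],"rotation":[-1.14, -1.57, -5.15],"claw":87}
{"translation":[-125, 104, 42],"rotation":[-1.42, -1.96, -6.44],"claw":87}
--
{"translation":[-30, 3, 15],"rotation":[-0.29, -0.39, -1.29],"claw":87}
{"translation":[-60, 6, 30],"rotation":[-0.57, -0.78, -2.58],"claw":87}
{"translation":[-90, 10, 44],"rotation":[-0.85, -1.17, -3.87],"claw":87}
{"translation":[-120, 13, 59],"rotation":[-1.14, -1.57, -5.15],"claw":87}
{"translation":[-150, 17, 74],"rotation":[-1.42, -1.96, -6.44],"claw":87}
--
{"translation":[-23, -15, 19],"rotation":[-0.29, -0.39, -1.29],"claw":87}
--
```

>>> arm_command([
  {"translation": [-25,21,8],"rotation": [-0.28,-0.39,-1.29],"claw": 87},
  {"translation": [-50,42,17],"rotation": [-0.57,-0.78,-2.58],"claw": 87},
  {"translation": [-75,62,25],"rotation": [-0.85,-1.18,-3.86],"claw": 87},
  {"translation": [-100,83,34],"rotation": [-1.14,-1.57,-5.15],"claw": 87},
  {"translation": [-125,104,42],"rotation": [-1.42,-1.96,-6.44],"claw": 87},
])

```text
clock: 0.6
tool_pos: [0.3696, -0.4515, 0.184]
orientation: [175.9, 11.3, -121.0]
force: [0.5, -0.9, 0.2]
opening: 0.0867
gripper_force: 0.0
```

>>> arm_command([
  {"translation": [-30,3,15],"rotation": [-0.29,-0.39,-1.29],"claw": 60},
  {"translation": [-60,6,30],"rotation": [-0.57,-0.78,-2.58],"claw": 60},
  {"translation": [-90,10,44],"rotation": [-0.85,-1.17,-3.87],"claw": 60},
  {"translation": [-120,13,59],"rotation": [-1.14,-1.57,-5.15],"claw": 60},
  {"translation": [-150,17,74],"rotation": [-1.42,-1.96,-6.44],"claw": 60},
])

```text
clock: 1.1
tool_pos: [0.4343, -0.3023, 0.1421]
orientation: [178.7, 23.0, -87.9]
force: [-0.2, 0.1, -0.2]
opening: 0.0602
gripper_force: 0.0
```

>>> arm_command([
  {"translation": [-23,-15,19],"rotation": [-0.29,-0.39,-1.29],"claw": 60},
  {"translation": [-23,-15,19],"rotation": [-0.29,-0.39,-1.29],"claw": 60},
  {"translation": [-23,-15,19],"rotation": [-0.29,-0.39,-1.29],"claw": 60},
])

```text
clock: 1.4
tool_pos: [0.4477, -0.2739, 0.133]
orientation: [179.9, 24.9, -81.1]
force: [0.0, -0.0, 0.6]
opening: 0.0597
gripper_force: 0.0
```

```bash
python3 - <<'E'
from h import *
p,r=now();t=tool(T0,120);print(p,t[0],(r.inv()*t[1]).as_rotvec(degrees=True),ctrl.get_obs()['joint_pos'])
plan([(tool(T0,0),5)],60)
E
```

```text
[ 447.66184609 -273.89636648  133.00667119] [ 446.98055779 -273.70730726  133.53708649] [ 0.07889702 -0.05601216  0.00045073] [-26.08460793  23.10048911  -4.7530933  -20.64098748 -77.94526701
  42.18265668]
#leg 120mm 0deg per row 23.9 0.0
{"translation":[0, 0, 24],"rotation":[0.0, -0.0, 0.0],"claw":60}
{"translation":[0, 0, 48],"rotation":[0.01, -0.0, 0.0],"claw":60}
{"translation":[0, 0, 72],"rotation":[0.01, -0.01, 0.0],"claw":60}
{"translation":[0, 0, 96],"rotation":[0.01, -0.01, 0.0],"claw":60}
{"translation":[-1, 0, 120],"rotation":[0.02, -0.01, 0.0],"claw":60}
--
```

>>> arm_command([
  {"translation": [0,0,30],"rotation": [0,0,0],"claw": 60},
  {"translation": [0,0,60],"rotation": [0,0,0],"claw": 60},
  {"translation": [0,0,90],"rotation": [0,0,0],"claw": 60},
  {"translation": [0,0,110],"rotation": [0,0,0],"claw": 50},
  {"translation": [0,0,120],"rotation": [0,0,0],"claw": 40},
])

```text
clock: 1.9
tool_pos: [0.4387, -0.2242, 0.0238]
orientation: [179.9, 25.0, -81.2]
force: [0.1, -0.6, -0.1]
opening: 0.0493
gripper_force: 0.0
```

```bash
python3 - <<'E'
from h import *
a,_=shot('top','t1');b,_=shot('scene','s1')
c=np.hstack([cv2.resize(a[150:260,260:400],(400,314),interpolation=2),cv2.resize(b[130:220,150:265],(400,314),interpolation=2)])
cv2.imwrite('pics/c1.png',c[...,::-1])
p,r=now();t=tool(T0,0);print(p,t[0],ctrl.get_obs()['opening'])
E
```

```text
[ 439.07057759 -224.40532335   24.30780222] [ 439.13454565 -223.60372152   24.78015205] 0.042651665797714976
```

View pics/c1.png

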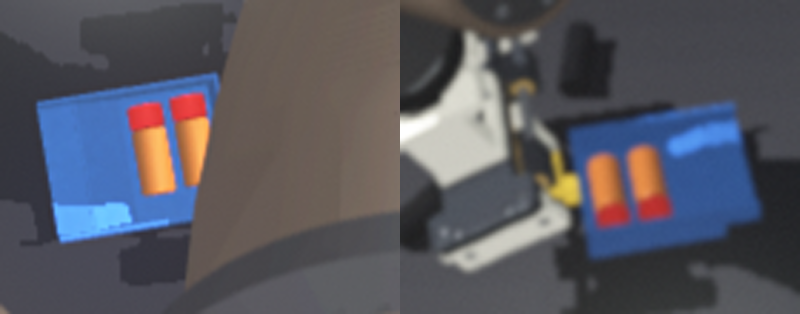

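The left half (top view) shows the tray unmoved with both vials. The right half (scene view) shows the fingers either side of the yellow grip at about (560,185). Closing and lifting a little, tilted back.

>>> arm_command([
  {"translation": [0,0,0],"rotation": [0,0,0],"claw": 5},
  {"translation": [0,0,0],"rotation": [0,0,0],"claw": 5},
  {"translation": [0,0,0],"rotation": [0,0,0],"claw": 5},
  {"translation": [0,0,0],"rotation": [0,0,0],"claw": 5},
  {"translation": [0,0,0],"rotation": [0,0,0],"claw": 5},
])

```text
clock: 2.5
tool_pos: [0.44, -0.2247, 0.0254]
orientation: [-179.9, 24.9, -81.1]
force: [-0.6, -1.5, 4.0]
opening: 0.0118
gripper_force: 30.0
```

```bash
python3 - <<'E'
from h import *
print(ctrl.get_obs()['opening'],ctrl.get_obs()['gripper_force'])
# actual grasp in tray frame assumed T0; save tool->tray
o,r=T0;p,q=now();G=q.inv();
np.savez('grasp.npz',t=q.inv().apply(o-p),q=(q.inv()*r).as_quat())
print(r.inv().apply(p-o))
E
cat >> h.py <<'E'
def tl(tp):  # tool pose for tray pose using saved grasp
    g=np.load('grasp.npz');Q=R.from_quat(g['q']);r=tp[1]*Q.inv();return tp[0]-r.apply(g['t']),r
BINP=np.array([561.7,59.5,90.]);BY=10.7
def hooked(dy,dz,tip,dx=0): # tray pose with hook corner at rim outer edge +dy (bin y) +dz
    rb=R.from_euler('z',BY,degrees=True);c=BINP+rb.apply([dx,dy,dz]);r=R.from_euler('ZX',[BY,-tip],degrees=True)
    return c-r.apply([0,50,14]),r
def lifted(tp,dz,tip): # tip about grasp while lifting
    r=tp[1]*R.from_euler('x',-tip,degrees=True);g=tp[0]+tp[1].apply([0,-80,42])+[0,0,dz];return g-r.apply([0,-80,42]),r
E
python3 - <<'E'
from h import *
plan([(tl(lifted(T0,60,-10)),5)],5)
E
```

```text
0.011755787009460155 29.999455511569977
[  0.72344898 -73.23084082  25.38461104]
#leg 61mm 10deg per row 12.3 2.0
{"translation":[-6, 0, -11],"rotation":[0.0, -0.4, 0.0],"claw":5}
{"translation":[-11, 0, -22],"rotation":[0.0, -0.8, 0.0],"claw":5}
{"translation":[-17, 0, -33],"rotation":[0.0, -1.2, 0.0],"claw":5}
{"translation":[-23, 0, -44],"rotation":[0.0, -1.6, 0.0],"claw":5}
{"translation":[-28, 0, -55],"rotation":[0.0, -2.0, 0.0],"claw":5}
--
```

>>> arm_command([
  {"translation": [-6,0,-11],"rotation": [0,-0.4,0],"claw": 5},
  {"translation": [-11,0,-22],"rotation": [0,-0.8,0],"claw": 5},
  {"translation": [-17,0,-33],"rotation": [0,-1.2,0],"claw": 5},
  {"translation": [-23,0,-44],"rotation": [0,-1.6,0],"claw": 5},
  {"translation": [-28,0,-55],"rotation": [0,-2,0],"claw": 5},
])

```text
clock: 3.0
tool_pos: [0.4395, -0.2222, 0.0869]
orientation: [-180.0, 35.0, -81.1]
force: [0.2, -0.2, -2.5]
opening: 0.0122
gripper_force: 30.0
```

>>> arm_command([
  {"translation": [0,0,0],"rotation": [0,0,0],"claw": 5},
  {"translation": [0,0,0],"rotation": [0,0,0],"claw": 5},
])

```text
clock: 3.2
tool_pos: [0.4395, -0.2223, 0.0859]
orientation: [-180.0, 34.9, -81.1]
force: [0.0, 0.7, -3.0]
opening: 0.0117
gripper_force: 30.0
```

```bash
cat >> h.py <<'E'
def see_tray(n,name):
    """blue pixels with depth -> plane points; report tip from lip-edge vs back"""
    p,d=shot(n,name);P=pts(n,d);hsv=cv2.cvtColor(p,cv2.COLOR_RGB2HSV)
    k=big(cv2.inRange(hsv,(100,100,40),(130,255,255))>0)&(d>0);return p,P[k]*1000
E
python3 - <<'E'
from h import *
s=ctrl.get_obs();print(s['force'],s['moment'],s['opening'])
g=np.load('grasp.npz');p,q=now();r=q*R.from_quat(g['q']);o=p+q.apply(g['t']);print('tray pred',o,r.as_euler('ZXY',degrees=True))
im,Q=see_tray('scene','s2')
L=r.inv().apply(Q-o);print(np.percentile(L,[2,50,98],axis=0))
lip=L[(L[:,1]>54)&(L[:,1]<72)];print('lip pts z (exp 17)',len(lip),np.percentile(lip[:,2],[10,50,90]),'max y(75)',np.percentile(L[:,1],99))
fl=L[(L[:,1]>-30)&(L[:,1]<15)&(L[:,2]<12)];print('floor z (exp 3)',len(fl),np.median(fl[:,2]) if len(fl) else 0, np.polyfit(fl[:,1],fl[:,2],1))
cv2.imwrite('pics/c2.png',cv2.resize(im[100:250,130:330],(800,600),interpolation=2)[...,::-1])
E
```

```text
[ 0.03855476  0.69586791 -3.01657779] [-2.55841132 -0.29814942 -0.02117233] 0.011666276718092942
tray pred [ 426.97074588 -146.82175773   73.63332388] [8.84995278 9.98687279 0.03754083]
[[-126.02724472  -51.21601404  -85.86184856]
 [  -9.40466687   21.88022496   16.16140094]
 [  48.87523374   72.19367267   34.20959164]]
lip pts z (exp 17) 279 [14.95990777 18.70003573 30.3245215 ] max y(75) 73.53977027784273
floor z (exp 3) 275 4.154070971470101 [ 0.48619006 -5.297729  ]
```

View pics/c2.png

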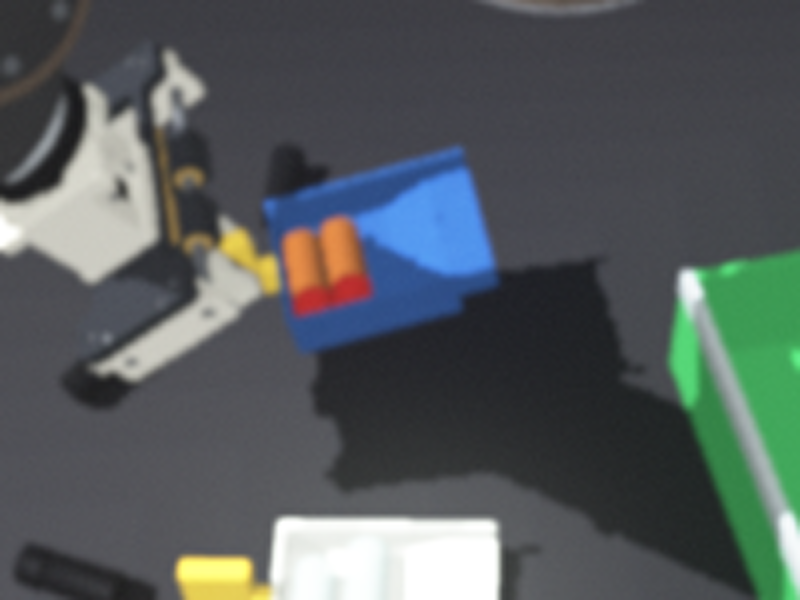

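The tray sits straight in the grasp at (380,240) with no droop, both vials against the back wall. Lip points read about 18.7 mm against the nominal 17. Next I carry it to just outside the rim.

```bash
python3 - <<'E'
from h import *
plan([(tl(lifted(T0,110,-10)),3),(tl(hooked(-60,45,-10)),7)],5)
E
```

```text
#leg 51mm 0deg per row 17.0 0.0
#leg 187mm 2deg per row 26.7 0.3
{"translation":[-10, 0, -14],"rotation":[0.0, 0.0, -0.0],"claw":5}
{"translation":[-19, 0, -28],"rotation":[0.01, 0.0, -0.01],"claw":5}
{"translation":[-29, 0, -42],"rotation":[0.01, 0.0, -0.01],"claw":5}
{"translation":[-37, -25, -34],"rotation":[-0.02, 0.0, -0.05],"claw":5}
{"translation":[-45, -49, -27],"rotation":[-0.05, 0.0, -0.09],"claw":5}
--
{"translation":[-8, -25, 8],"rotation":[-0.03, 0.0, -0.05],"claw":5}
{"translation":[-15, -49, 15],"rotation":[-0.06, 0.0, -0.09],"claw":5}
{"translation":[-23, -74, 23],"rotation":[-0.09, 0.0, -0.13],"claw":5}
{"translation":[-31, -98, 30],"rotation":[-0.12, 0.0, -0.17],"claw":5}
{"translation":[-39, -122, 38],"rotation":[-0.15, 0.0, -0.22],"claw":5}
--
```

>>> arm_command([
  {"translation": [-10,0,-14],"rotation": [0,0,0],"claw": 5},
  {"translation": [-19,0,-28],"rotation": [0,0,0],"claw": 5},
  {"translation": [-29,0,-42],"rotation": [0,0,0],"claw": 5},
  {"translation": [-34,-15,-37],"rotation": [-0.02,0,-0.04],"claw": 5},
  {"translation": [-45,-49,-27],"rotation": [-0.05,0,-0.09],"claw": 5},
])

```text
clock: 3.75
tool_pos: [0.4847, -0.1942, 0.1365]
orientation: [-179.8, 34.8, -80.6]
force: [1.3, -0.3, -3.0]
opening: 0.0122
gripper_force: 30.0
```

>>> arm_command([
  {"translation": [-10,-33,10],"rotation": [-0.03,0,-0.05],"claw": 5},
  {"translation": [-21,-66,20],"rotation": [-0.07,0,-0.11],"claw": 5},
  {"translation": [-30,-94,29],"rotation": [-0.12,0,-0.17],"claw": 5},
  {"translation": [-36,-112,35],"rotation": [-0.15,0,-0.22],"claw": 5},
  {"translation": [-39,-122,38],"rotation": [-0.15,0,-0.22],"claw": 5},
])

```text
clock: 4.25
tool_pos: [0.5973, -0.1188, 0.1259]
orientation: [-179.9, 34.9, -79.1]
force: [-0.6, -0.4, -2.5]
opening: 0.0117
gripper_force: 30.0
```

```bash
python3 - <<'E'
from h import *
s=ctrl.get_obs();print(s['force'],s['moment'],s['joint_pos'].round(1))
plan([(tl(hooked(-8,30,-6)),3),(tl(hooked(-7,4,0)),4),(tl(hooked(-7,4,0)),1)],5)
E
```

```text
[-0.61718847 -0.35709381 -2.4917352 ] [-2.50154138 -0.32781558  0.04575843] [-14.3  31.5   8.  -31.4 -84.   33.5]
#leg 51mm 4deg per row 16.9 1.3
#leg 13mm 6deg per row 3.3 1.5
#leg 0mm 0deg per row 0.0 0.0
{"translation":[-12, 0, 12],"rotation":[0.0, 0.27, 0.01],"claw":5}
{"translation":[-25, 1, 23],"rotation":[0.01, 0.54, 0.02],"claw":5}
{"translation":[-37, 1, 35],"rotation":[0.01, 0.81, 0.03],"claw":5}
{"translation":[-35, 1, 38],"rotation":[0.01, 1.11, 0.03],"claw":5}
{"translation":[-34, 1, 41],"rotation":[0.01, 1.41, 0.03],"claw":5}
--
{"translation":[2, 0, 3],"rotation":[-0.0, 0.3, -0.0],"claw":5}
{"translation":[3, 0, 6],"rotation":[-0.0, 0.6, -0.0],"claw":5}
{"translation":[3, 0, 6],"rotation":[-0.0, 0.6, -0.0],"claw":5}
--
```

>>> arm_command([
  {"translation": [-12,0,12],"rotation": [0,0.27,0.01],"claw": 5},
  {"translation": [-25,1,23],"rotation": [0.01,0.54,0.02],"claw": 5},
  {"translation": [-37,1,35],"rotation": [0.01,0.81,0.03],"claw": 5},
  {"translation": [-35,1,38],"rotation": [0.01,1.11,0.03],"claw": 5},
  {"translation": [-34,1,41],"rotation": [0.01,1.41,0.03],"claw": 5},
])

```text
clock: 4.75
tool_pos: [0.5853, -0.0706, 0.1118]
orientation: [-179.9, 27.8, -79.4]
force: [0.6, 0.0, -2.6]
opening: 0.0118
gripper_force: 30.0
```

>>> arm_command([
  {"translation": [2,0,3],"rotation": [0,0.3,0],"claw": 5},
  {"translation": [3,0,6],"rotation": [0,0.6,0],"claw": 5},
  {"translation": [3,0,6],"rotation": [0,0.6,0],"claw": 5},
])

```text
clock: 5.05
tool_pos: [0.5852, -0.0697, 0.1047]
orientation: [-180.0, 24.8, -79.4]
force: [0.9, 1.3, -1.2]
opening: 0.0115
gripper_force: 30.0
```

```bash
cat >> h.py <<'E'
def where():
    g=np.load('grasp.npz');p,q=now();r=q*R.from_quat(g['q']);o=p+q.apply(g['t'])
    rb=R.from_euler('z',BY,degrees=True);s=ctrl.get_obs()
    print('t',s['clock'],'hook rel rim (bin axes)',rb.inv().apply(o+r.apply([0,50,14])-BINP).round(1),'yaw,tip,roll',(r.as_euler('ZXY',degrees=True)*[1,-1,1]).round(1),'F bin',rb.inv().apply(s['force']).round(1),'M',np.round(s['moment'],2));return o,r
E
python3 - <<'E'
from h import *
where()
a,_=shot('top','t3');b,_=shot('scene','s3');where()
c=np.hstack([cv2.resize(a[60:240,170:370],(400,360),interpolation=2),cv2.resize(b[130:270,200:355],(400,361),interpolation=2)[:360]])
cv2.imwrite('pics/c3.png',c[...,::-1])
E
```

```text
t 5.05 hook rel rim (bin axes) [-1.4 -8.1  3.1] yaw,tip,roll [10.6  0.1  0. ] F bin [ 1.1  1.1 -1.2] M [-1.85 -0.25  0.02]
t 5.15 hook rel rim (bin axes) [-1.3 -8.4  3.4] yaw,tip,roll [10.6  0.   0. ] F bin [-0.5 -0.1 -2.8] M [-1.88 -0.3   0.01]
```

View pics/c3.png

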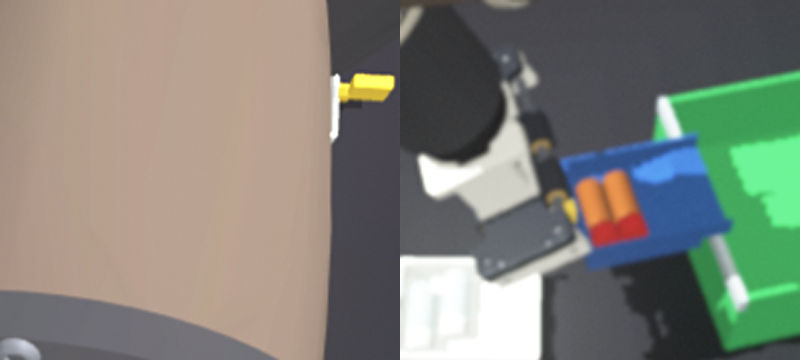

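The right half (scene view) shows the lip lying over the steel rim at about (700,200) and both vials still in the tray. The white tray is clear of the gripper. The arm hides everything in the top view. Next I slide in until the rib touches.

>>> arm_command([
  {"translation": [-1.8,0,0.8],"rotation": [0,0,0],"claw": 5},
  {"translation": [-3.6,0,1.7],"rotation": [0,0,0],"claw": 5},
  {"translation": [-5.4,0,2.5],"rotation": [0,0,0],"claw": 5},
  {"translation": [-5.4,0,2.5],"rotation": [0,0,0],"claw": 5},
])

```text
clock: 5.55
tool_pos: [0.5844, -0.064, 0.1049]
orientation: [-179.9, 24.9, -79.4]
force: [0.3, -0.3, -2.5]
opening: 0.0124
gripper_force: 30.0
```

>>> arm_command([
  {"translation": [-0.9,0,0.4],"rotation": [0,0,0],"claw": 5},
  {"translation": [-0.9,0,0.4],"rotation": [0,0,0],"claw": 5},
])

```text
clock: 5.75
tool_pos: [0.5843, -0.0631, 0.1049]
orientation: [-179.9, 24.9, -79.4]
force: [-0.6, 0.3, -2.2]
opening: 0.0121
gripper_force: 30.0
```

>>> arm_command([
  {"translation": [-0.9,0,0.4],"rotation": [0,0,0],"claw": 5},
  {"translation": [-0.9,0,0.4],"rotation": [0,0,0],"claw": 5},
])

```text
clock: 5.95
tool_pos: [0.5841, -0.0621, 0.1049]
orientation: [-179.9, 24.9, -79.4]
force: [0.2, -0.3, -2.6]
opening: 0.0119
gripper_force: 30.0
```

```bash
python3 -c "
from h import *
where()"
```

```text
t 5.95 hook rel rim (bin axes) [-1.1 -0.4  3.5] yaw,tip,roll [10.6  0.   0. ] F bin [ 0.2 -0.3 -2.6] M [-1.86 -0.26  0.02]
```

>>> arm_command([
  {"translation": [-0.9,0,0.4],"rotation": [0,0,0],"claw": 5},
  {"translation": [-0.9,0,0.4],"rotation": [0,0,0],"claw": 5},
])

```text
clock: 6.15
tool_pos: [0.5839, -0.0611, 0.105]
orientation: [-179.9, 24.9, -79.4]
force: [-0.1, 0.1, -2.1]
opening: 0.0121
gripper_force: 30.0
```

>>> arm_command([
  {"translation": [-0.9,0,0.4],"rotation": [0,0,0],"claw": 5},
  {"translation": [-0.9,0,0.4],"rotation": [0,0,0],"claw": 5},
])

```text
clock: 6.35
tool_pos: [0.5837, -0.0601, 0.1049]
orientation: [-179.9, 24.9, -79.4]
force: [-0.6, -0.1, -3.8]
opening: 0.0119
gripper_force: 30.0
```

>>> arm_command([
  {"translation": [-0.9,0,0.4],"rotation": [0,0,0],"claw": 5},
  {"translation": [-0.9,0,0.4],"rotation": [0,0,0],"claw": 5},
])

```text
clock: 6.55
tool_pos: [0.5835, -0.0592, 0.105]
orientation: [-179.9, 24.9, -79.4]
force: [0.8, 0.4, -2.8]
opening: 0.0119
gripper_force: 30.0
```

```bash
python3 -c "
from h import *
where()"
```

```text
t 6.55 hook rel rim (bin axes) [-1.1  2.6  3.6] yaw,tip,roll [10.6  0.   0. ] F bin [ 0.9  0.2 -2.8] M [-1.87 -0.19 -0.01]
```

>>> arm_command([
  {"translation": [-0.9,0,0.4],"rotation": [0,0,0],"claw": 5},
  {"translation": [-0.9,0,0.4],"rotation": [0,0,0],"claw": 5},
])

```text
clock: 6.75
tool_pos: [0.5833, -0.0582, 0.105]
orientation: [-179.9, 24.9, -79.4]
force: [0.5, 0.2, -1.8]
opening: 0.0119
gripper_force: 30.0
```

>>> arm_command([
  {"translation": [-0.9,0,0.4],"rotation": [0,0,0],"claw": 5},
  {"translation": [-0.9,0,0.4],"rotation": [0,0,0],"claw": 5},
])

```text
clock: 6.95
tool_pos: [0.5834, -0.0577, 0.1051]
orientation: [-179.9, 24.8, -79.4]
force: [-0.4, -0.7, -1.5]
opening: 0.0121
gripper_force: 30.0
```

```bash
python3 - <<'E'
from h import *
o,r=where()
im,Q=see_tray('scene','s4')
d=np.load('pics/s4.npz')['d'];P=pts('scene',d)*1000
L=r.inv().apply(Q-o);lip=L[(L[:,1]>54)&(L[:,1]<72)&(abs(L[:,0])<40)];print('lip z(17)',np.percentile(lip[:,2],[25,50,75]),'ymax(75)',np.percentile(L[(L[:,2]>0)][:,1],[97,99,99.7]))
hsv=cv2.cvtColor(im,cv2.COLOR_RGB2HSV);S=cv2.inRange(hsv,(0,0,110),(180,80,255))>0;S[:, :290]=0;S[:,345:]=0;S[:160]=0;S[260:]=0
S&=(d>0)&(P[...,2]>80)&(P[...,2]<100);rb=R.from_euler('z',BY,degrees=True)
q=rb.inv().apply(P[S]-BINP);print('steel bin axes',len(q),np.percentile(q,[2,50,98],axis=0).round(1))
cv2.imwrite('pics/c4.png',cv2.resize(im[150:260,230:350],(654,600),interpolation=2)[...,::-1])
E
```

```text
t 6.95 hook rel rim (bin axes) [-1.   4.   3.6] yaw,tip,roll [10.6  0.1 -0. ] F bin [-0.5 -0.7 -1.5] M [-2.58 -0.38  0.06]
lip z(17) [17.13576034 17.95215271 18.8780609 ] ymax(75) [67.24888311 69.35867465 70.226719  ]
steel bin axes 221 [[-1.082e+02 -3.910e+01 -9.400e+00]
 [ 6.050e+01  1.000e+00 -1.000e-01]
 [ 1.100e+02  7.000e+00  4.600e+00]]
```

View pics/c4.png

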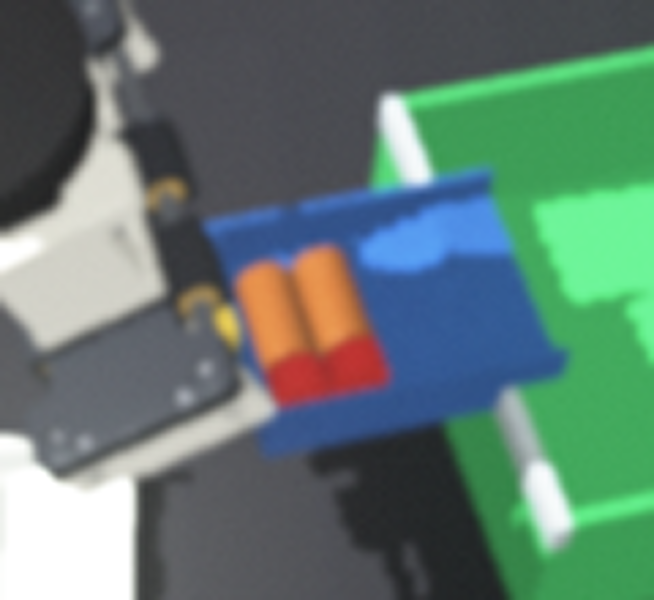

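The lip sits over the rim, which shows at (410,140) and (530,460), with both vials in the tray. The step stalled and the moment jumped, so the rib is touching the rim face. Now I lower in 1 mm steps to rest the lip on it.

>>> arm_command([
  {"translation": [1.3,0,0.5],"rotation": [0,0,0],"claw": 5},
  {"translation": [1.7,0,1.4],"rotation": [0,0,0],"claw": 5},
  {"translation": [1.7,0,1.4],"rotation": [0,0,0],"claw": 5},
])

```text
clock: 7.3
tool_pos: [0.5831, -0.0581, 0.1027]
orientation: [-180.0, 24.9, -79.4]
force: [0.2, -0.3, -2.5]
opening: 0.012
gripper_force: 30.0
```

>>> arm_command([
  {"translation": [0.4,0,0.9],"rotation": [0,0,0],"claw": 5},
  {"translation": [0.4,0,0.9],"rotation": [0,0,0],"claw": 5},
])

```text
clock: 7.5
tool_pos: [0.5833, -0.0581, 0.1018]
orientation: [-180.0, 24.9, -79.4]
force: [0.4, 0.2, -1.6]
opening: 0.0118
gripper_force: 30.0
```

```bash
python3 -c "
from h import *
where()"
```

```text
t 7.5 hook rel rim (bin axes) [-1.1  3.6  0.4] yaw,tip,roll [10.6  0.   0. ] F bin [ 0.4  0.1 -1.6] M [-1.89 -0.24 -0.  ]
```

>>> arm_command([
  {"translation": [0.4,0,0.9],"rotation": [0,0,0],"claw": 5},
  {"translation": [0.4,0,0.9],"rotation": [0,0,0],"claw": 5},
])

```text
clock: 7.7
tool_pos: [0.5834, -0.0582, 0.1011]
orientation: [-179.9, 24.9, -79.4]
force: [-0.6, 0.1, -1.3]
opening: 0.0118
gripper_force: 30.0
```

```bash
python3 -c "
from h import *
where()"
```

```text
t 7.7 hook rel rim (bin axes) [-1.   3.5 -0.3] yaw,tip,roll [10.6  0.  -0. ] F bin [-0.6  0.2 -1.3] M [-1.52 -0.13  0.01]
```

Rest contact: the moment has dropped and the hook sits at the rim height. I update the rim pose and tip in stages.

```bash
cat >> h.py <<'E'
BINP=BINP+R.from_euler('z',BY,degrees=True).apply([-1,3.6,-0.4]);BY=10.6
def tipto(th,bias=-0.7,w=5):
    t=np.radians(th);return tl(hooked(w-w*np.cos(t)**2,w*np.cos(t)*np.sin(t)+bias,th))
def plan1(targets,claw):  # finer rounding
    b=now();
    for i in range(0,len(targets),5):
        for p,r in targets[i:i+5]:
            t=np.round(b[1].inv().apply(p-b[0]),1);w=np.round((b[1].inv()*r).as_rotvec(degrees=True)/5,2)
            print('{"translation":%s,"rotation":%s,"claw":%s}'%(t.tolist(),w.tolist(),claw))
        b=(b[0]+b[1].apply(t),b[1]*R.from_rotvec(w*5,degrees=True));print('--')
E
python3 - <<'E'
from h import *
plan1([tipto(a) for a in (3,6,9,12,15)],5)
E
```

```text
{"translation":[-3.2, -0.1, -4.9],"rotation":[-0.0, 0.6, -0.0],"claw":5}
{"translation":[-7.1, -0.1, -10.5],"rotation":[-0.0, 1.2, -0.0],"claw":5}
{"translation":[-11.2, -0.1, -15.8],"rotation":[-0.0, 1.8, -0.0],"claw":5}
{"translation":[-15.6, -0.1, -20.9],"rotation":[-0.0, 2.4, -0.0],"claw":5}
{"translation":[-20.3, -0.1, -25.8],"rotation":[-0.0, 3.0, -0.0],"claw":5}
--
```

>>> arm_command([
  {"translation": [-3.2,-0.1,-4.9],"rotation": [0,0.6,0],"claw": 5},
  {"translation": [-7.1,-0.1,-10.5],"rotation": [0,1.2,0],"claw": 5},
  {"translation": [-11.2,-0.1,-15.8],"rotation": [0,1.8,0],"claw": 5},
  {"translation": [-15.6,-0.1,-20.9],"rotation": [0,2.4,0],"claw": 5},
  {"translation": [-20.3,-0.1,-25.8],"rotation": [0,3.0,0],"claw": 5},
])

```text
clock: 8.2
tool_pos: [0.5821, -0.0508, 0.1335]
orientation: [-179.9, 9.7, -79.4]
force: [-0.2, -0.5, -2.6]
opening: 0.0122
gripper_force: 30.0
```

>>> arm_command([
  {"translation": [0,0,0],"rotation": [0,0,0],"claw": 5},
])

```text
clock: 8.3
tool_pos: [0.5826, -0.0501, 0.1346]
orientation: [-179.8, 9.7, -79.2]
force: [2.2, -4.7, 0.5]
opening: 0.0117
gripper_force: 30.0
```

```bash
python3 - <<'E'
from h import *
where()
plan1([tipto(a) for a in (18,21,24,27,30)],5)
E
```

```text
t 8.3 hook rel rim (bin axes) [0.5 0.8 1.8] yaw,tip,roll [10.7 15.1 -0.2] F bin [ 1.3 -5.   0.5] M [-2.28 -0.79 -0.14]
{"translation":[-2.7, 0.6, -4.3],"rotation":[-0.03, 0.57, 0.03],"claw":5}
{"translation":[-6.6, 0.6, -9.8],"rotation":[-0.03, 1.17, 0.03],"claw":5}
{"translation":[-10.7, 0.6, -15.1],"rotation":[-0.03, 1.77, 0.03],"claw":5}
{"translation":[-15.2, 0.5, -20.2],"rotation":[-0.03, 2.37, 0.03],"claw":5}
{"translation":[-19.9, 0.5, -25.0],"rotation":[-0.03, 2.97, 0.03],"claw":5}
--
```

```bash
sed -i 's/hooked(w-w\*np.cos(t)\*\*2,/hooked(w-w*np.cos(t)**2-0.8,/' h.py; python3 - <<'E'
from h import *
plan1([tipto(a,-0.3) for a in (18,21,24,27,30)],5)
E
```

```text
{"translation":[-2.0, 0.6, -4.8],"rotation":[-0.03, 0.57, 0.03],"claw":5}
{"translation":[-5.9, 0.6, -10.3],"rotation":[-0.03, 1.17, 0.03],"claw":5}
{"translation":[-10.0, 0.6, -15.6],"rotation":[-0.03, 1.77, 0.03],"claw":5}
{"translation":[-14.5, 0.5, -20.7],"rotation":[-0.03, 2.37, 0.03],"claw":5}
{"translation":[-19.2, 0.5, -25.5],"rotation":[-0.03, 2.97, 0.03],"claw":5}
--
```

>>> arm_command([
  {"translation": [-2.0,0.2,-4.8],"rotation": [0,0.57,0],"claw": 5},
  {"translation": [-5.9,0.2,-10.3],"rotation": [0,1.17,0],"claw": 5},
  {"translation": [-10.0,0.2,-15.6],"rotation": [0,1.77,0],"claw": 5},
  {"translation": [-14.5,0.2,-20.7],"rotation": [0,2.37,0],"claw": 5},
  {"translation": [-19.2,0.2,-25.5],"rotation": [0,2.97,0],"claw": 5},
])

```text
clock: 8.8
tool_pos: [0.5787, -0.0367, 0.1612]
orientation: [180.0, -5.0, -79.4]
force: [-0.0, -0.2, -2.9]
opening: 0.0119
gripper_force: 30.0
```

>>> arm_command([
  {"translation": [0,0,0],"rotation": [0,0,0],"claw": 5},
])

```text
clock: 8.9
tool_pos: [0.5786, -0.0358, 0.1613]
orientation: [180.0, -5.0, -79.3]
force: [1.2, -2.6, -1.0]
opening: 0.0119
gripper_force: 30.0
```

```bash
python3 - <<'E'
from h import *
o,r=where()
im,Q=see_tray('scene','s5')
where()
L=r.inv().apply(Q-o);L=L[L[:,2]>-5];lip=L[(L[:,1]>56)&(L[:,1]<70)&(abs(L[:,0])<40)];print('lip z(17)',np.percentile(lip[:,2],[25,50,75]),'ymax(75)',np.percentile(L[:,1],[98,99.5]))
cv2.imwrite('pics/c5.png',cv2.resize(im[140:260,230:360],(650,600),interpolation=2)[...,::-1])
plan1([tipto(a,-0.3) for a in (34,38,42,46,50)],5)
E
```

```text
t 8.9 hook rel rim (bin axes) [-0.7  0.8  0.5] yaw,tip,roll [10.7 29.9  0. ] F bin [ 0.7 -2.8 -1. ] M [-0.56 -0.41 -0.06]
t 8.95 hook rel rim (bin axes) [-0.7  0.6  0.4] yaw,tip,roll [10.7 29.8  0. ] F bin [ 0.2  0.3 -2.1] M [ 0.18  0.09 -0.05]Traceback (most recent call last):
  File "<stdin>", line 5, in <module>
    return _quantile_unchecked(
        a, q, axis, out, overwrite_input, method, keepdims, weights)
    return _ureduce(a,
                    func=_quantile_ureduce_func,
    ...<5 lines>...
                    overwrite_input=overwrite_input,
                    method=method)
    r = func(a, **kwargs)
    result = _quantile(arr,
                       quantiles=q,
    ...<2 lines>...
                       out=out,
                       weights=wgt)
    slices_having_nans = np.isnan(arr[-1, ...])
                                  ~~~^^^^^^^^^
IndexError: index -1 is out of bounds for axis 0 with size 0
```

```bash
python3 - <<'E'
from h import *
im=cv2.imread('pics/s5.png');cv2.imwrite('pics/c5.png',cv2.resize(im[140:260,230:360],(650,600),interpolation=2))
where()
plan1([tipto(a,-0.8) for a in (34,38,42,46,50)],5)
E
```

```text
t 8.95 hook rel rim (bin axes) [-0.7  0.6  0.4] yaw,tip,roll [10.7 29.8  0. ] F bin [ 0.2  0.3 -2.1] M [ 0.18  0.09 -0.05]
{"translation":[-4.9, -0.6, -8.8],"rotation":[0.01, 0.84, 0.01],"claw":5}
{"translation":[-10.4, -0.6, -15.9],"rotation":[0.0, 1.64, 0.01],"claw":5}
{"translation":[-16.3, -0.6, -22.5],"rotation":[0.0, 2.44, 0.01],"claw":5}
{"translation":[-22.7, -0.6, -28.7],"rotation":[0.0, 3.24, 0.01],"claw":5}
{"translation":[-29.5, -0.6, -34.5],"rotation":[0.0, 4.04, 0.01],"claw":5}
--
```

View pics/c5.png

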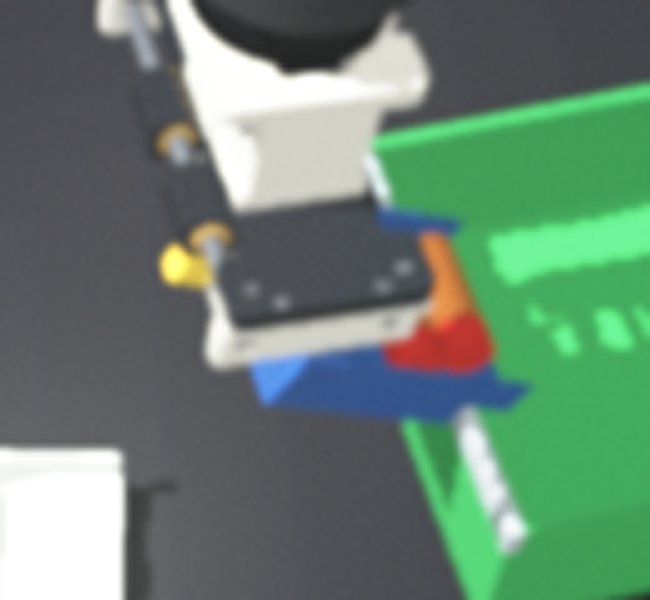

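The tray is tipped about 30°, the vials are rolling onto the ramp at (450,310), and the lip is over the rim. I probe downward to check the contact.

>>> arm_command([
  {"translation": [0,0,0.8],"rotation": [0,0,0],"claw": 5},
  {"translation": [0,0,0.8],"rotation": [0,0,0],"claw": 5},
])

```text
clock: 9.15
tool_pos: [0.579, -0.0368, 0.1603]
orientation: [-180.0, -4.9, -79.5]
force: [-1.1, 3.6, 1.4]
opening: 0.0116
gripper_force: 30.0
```

```bash
python3 -c "
from h import *
where()"
```

```text
t 9.15 hook rel rim (bin axes) [-0.3 -0.1 -0.4] yaw,tip,roll [10.5 29.8  0. ] F bin [-0.4  3.7  1.4] M [1.75 1.06 0.06]
```

>>> arm_command([
  {"translation": [0,0,0.8],"rotation": [0,0,0],"claw": 5},
  {"translation": [0,0,0.8],"rotation": [0,0,0],"claw": 5},
])

```text
clock: 9.35
tool_pos: [0.5791, -0.0371, 0.1598]
orientation: [-180.0, -5.0, -79.4]
force: [-2.5, 1.4, 2.4]
opening: 0.0118
gripper_force: 30.0
```

```bash
python3 -c "
from h import *
where()"
```

```text
t 9.35 hook rel rim (bin axes) [-0.2 -0.5 -1. ] yaw,tip,roll [10.5 29.8 -0. ] F bin [-2.2  1.9  2.4] M [0.95 1.07 0.11]
```

Firm contact: Fz has gone up by about 4.5 N. I'll rotate purely about this contact.

```bash
python3 - <<'E'
from h import *
plan1([tl(hooked(-0.4,-0.7,a,-0.3)) for a in (33,36,39,42,45)],5)
E
```

```text
{"translation":[-3.7, -0.1, -6.1],"rotation":[0.0, 0.63, -0.02],"claw":5}
{"translation":[-7.4, -0.1, -11.4],"rotation":[0.0, 1.23, -0.02],"claw":5}
{"translation":[-11.4, -0.1, -16.5],"rotation":[0.0, 1.83, -0.02],"claw":5}
{"translation":[-15.6, -0.1, -21.4],"rotation":[0.0, 2.43, -0.02],"claw":5}
{"translation":[-20.1, -0.1, -26.1],"rotation":[0.0, 3.03, -0.02],"claw":5}
--
```

>>> arm_command([
  {"translation": [-3.7,-0.1,-6.1],"rotation": [0,0.63,0],"claw": 5},
  {"translation": [-7.4,-0.1,-11.4],"rotation": [0,1.23,0],"claw": 5},
  {"translation": [-11.4,-0.1,-16.5],"rotation": [0,1.83,0],"claw": 5},
  {"translation": [-15.6,-0.1,-21.4],"rotation": [0,2.43,0],"claw": 5},
  {"translation": [-20.1,-0.1,-26.1],"rotation": [0,3.03,0],"claw": 5},
])

```text
clock: 9.85
tool_pos: [0.5754, -0.0148, 0.1843]
orientation: [-179.9, -20.2, -79.4]
force: [0.1, 0.2, -1.6]
opening: 0.0122
gripper_force: 30.0
```

>>> arm_command([
  {"translation": [0,0,0],"rotation": [0,0,0],"claw": 5},
])

```text
clock: 9.95
tool_pos: [0.5756, -0.0143, 0.1844]
orientation: [-179.9, -20.3, -79.3]
force: [2.8, -4.0, 0.5]
opening: 0.012
gripper_force: 30.0
```

```bash
python3 - <<'E'
from h import *
where()
plan1([tl(hooked(-0.4,-0.7,a,-0.3)) for a in (49,53,57,61,65)],5)
E
```

```text
t 9.95 hook rel rim (bin axes) [ 0.3  0.2 -0.7] yaw,tip,roll [10.7 45.2 -0. ] F bin [ 2.  -4.4  0.5] M [-0.57 -0.83  0.17]
{"translation":[-3.9, 0.6, -6.8],"rotation":[-0.01, 0.77, 0.01],"claw":5}
{"translation":[-9.0, 0.6, -13.8],"rotation":[-0.01, 1.57, 0.01],"claw":5}
{"translation":[-14.5, 0.6, -20.4],"rotation":[-0.01, 2.37, 0.01],"claw":5}
{"translation":[-20.5, 0.6, -26.6],"rotation":[-0.02, 3.17, 0.01],"claw":5}
{"translation":[-26.9, 0.5, -32.4],"rotation":[-0.02, 3.97, 0.01],"claw":5}
--
```

>>> arm_command([
  {"translation": [-3.9,0.3,-6.8],"rotation": [0,0.77,0],"claw": 5},
  {"translation": [-9.0,0.3,-13.8],"rotation": [0,1.57,0],"claw": 5},
  {"translation": [-14.5,0.3,-20.4],"rotation": [0,2.37,0],"claw": 5},
  {"translation": [-20.5,0.3,-26.6],"rotation": [0,3.17,0],"claw": 5},
  {"translation": [-26.9,0.3,-32.4],"rotation": [0,3.97,0],"claw": 5},
])

```text
clock: 10.45
tool_pos: [0.5685, 0.0213, 0.2054]
orientation: [-179.9, -40.0, -79.5]
force: [0.8, 1.0, -0.3]
opening: 0.0121
gripper_force: 30.0
```

>>> arm_command([
  {"translation": [0,0,0],"rotation": [0,0,0],"claw": 5},
  {"translation": [0,0,0],"rotation": [0,0,0],"claw": 5},
  {"translation": [0,0,0],"rotation": [0,0,0],"claw": 5},
  {"translation": [0,0,0],"rotation": [0,0,0],"claw": 5},
  {"translation": [0,0,0],"rotation": [0,0,0],"claw": 5},
])

```text
clock: 10.95
tool_pos: [0.5682, 0.0209, 0.2051]
orientation: [-179.9, -39.9, -79.5]
force: [-0.1, 3.5, -0.9]
opening: 0.012
gripper_force: 30.0
```

```bash
python3 - <<'E'
from h import *
where()
b,_=shot('scene','s6');a,_=shot('top','t6')
cv2.imwrite('pics/c6.png',np.hstack([cv2.resize(b[130:280,240:420],(480,400),interpolation=2),cv2.resize(a[70:220,90:210],(320,400),interpolation=2)])[...,::-1])
E
```

```text
t 10.95 hook rel rim (bin axes) [-0.2 -0.5 -0.8] yaw,tip,roll [10.3 64.8 -0.2] F bin [ 0.6  3.5 -0.9] M [3.93 0.49 0.18]
```

View pics/c6.png

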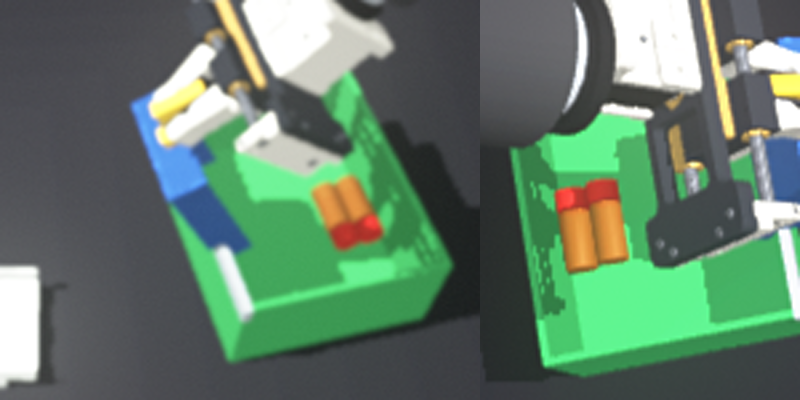

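Both vials lie in the bin, at (345,215) in the scene half and (590,225) in the top half, and the tray hangs over the rim at about 65°. Now I turn it back and unhook it.

```bash
python3 - <<'E'
from h import *
plan1([tl(hooked(-0.6,0.3+0.25*i,65-6.5*i,-0.2)) for i in range(1,11)]+[tl(hooked(-4,10,0)),tl(hooked(-6,25,0)),tl(hooked(-8,45,0)),tl(hooked(-35,48,0)),tl(hooked(-60,48,0))],5)
E
```

```text
{"translation":[7.1, -0.2, 11.2],"rotation":[-0.0, -1.26, -0.02],"claw":5}
{"translation":[12.2, -0.2, 24.1],"rotation":[-0.0, -2.56, -0.02],"claw":5}
{"translation":[15.8, -0.2, 37.5],"rotation":[-0.0, -3.86, -0.02],"claw":5}
{"translation":[17.8, -0.2, 51.2],"rotation":[-0.0, -5.16, -0.02],"claw":5}
{"translation":[18.2, -0.2, 65.1],"rotation":[-0.0, -6.46, -0.02],"claw":5}
--
{"translation":[6.4, 0.1, 12.2],"rotation":[-0.0, -1.3, 0.01],"claw":5}
{"translation":[11.3, 0.1, 25.1],"rotation":[-0.0, -2.6, 0.01],"claw":5}
{"translation":[14.8, 0.1, 38.5],"rotation":[0.0, -3.9, 0.01],"claw":5}
{"translation":[16.6, 0.1, 52.2],"rotation":[0.0, -5.2, 0.01],"claw":5}
{"translation":[16.9, 0.1, 65.9],"rotation":[0.0, -6.5, 0.01],"claw":5}
--
{"translation":[0.0, -0.2, -7.9],"rotation":[0.0, 0.0, -0.0],"claw":5}
{"translation":[-4.5, -0.2, -22.3],"rotation":[0.0, 0.0, -0.0],"claw":5}
{"translation":[-11.1, -0.2, -41.3],"rotation":[0.0, 0.0, -0.0],"claw":5}
{"translation":[12.2, -0.2, -55.4],"rotation":[0.0, 0.0, -0.0],"claw":5}
{"translation":[34.8, -0.2, -65.9],"rotation":[0.0, 0.0, -0.0],"claw":5}
--
```

>>> arm_command([
  {"translation": [7.1,-0.2,11.2],"rotation": [0,-1.26,0],"claw": 5},
  {"translation": [12.2,-0.2,24.1],"rotation": [0,-2.56,0],"claw": 5},
  {"translation": [15.8,-0.2,37.5],"rotation": [0,-3.86,0],"claw": 5},
  {"translation": [17.8,-0.2,51.2],"rotation": [0,-5.16,0],"claw": 5},
  {"translation": [18.2,-0.2,65.1],"rotation": [0,-6.46,0],"claw": 5},
])

```text
clock: 11.55
tool_pos: [0.5777, -0.0346, 0.1673]
orientation: [-179.9, -7.4, -79.4]
force: [-0.1, -0.2, -1.7]
opening: 0.0121
gripper_force: 30.0
```

>>> arm_command([
  {"translation": [6.4,0.1,12.2],"rotation": [0,-1.3,0],"claw": 5},
  {"translation": [11.3,0.1,25.1],"rotation": [0,-2.6,0],"claw": 5},
  {"translation": [14.8,0.1,38.5],"rotation": [0,-3.9,0],"claw": 5},
  {"translation": [16.6,0.1,52.2],"rotation": [0,-5.2,0],"claw": 5},
  {"translation": [16.9,0.1,65.9],"rotation": [0,-6.5,0],"claw": 5},
])

```text
clock: 12.05
tool_pos: [0.5831, -0.0594, 0.1044]
orientation: [-179.9, 25.1, -79.3]
force: [-1.1, 0.1, -1.5]
opening: 0.0117
gripper_force: 30.0
```

>>> arm_command([
  {"translation": [0,-0.2,-7.9],"rotation": [0,0,0],"claw": 5},
  {"translation": [-4.5,-0.2,-22.3],"rotation": [0,0,0],"claw": 5},
  {"translation": [-11.1,-0.2,-41.3],"rotation": [0,0,0],"claw": 5},
  {"translation": [12.2,-0.2,-55.4],"rotation": [0,0,0],"claw": 5},
  {"translation": [34.8,-0.2,-65.9],"rotation": [0,0,0],"claw": 5},
])

```text
clock: 12.55
tool_pos: [0.5952, -0.1167, 0.1535]
orientation: [-179.7, 24.6, -79.1]
force: [0.5, 0.1, -1.4]
opening: 0.0118
gripper_force: 30.0
```

```bash
python3 - <<'E'
from h import *
where()
a=tl((T0[0]+[0,0,105],T0[1]));b=tl((T0[0]+[0,0,12],T0[1]))
plan([(a,10),(b,5)],5)
E
```

```text
t 12.55 hook rel rim (bin axes) [  0.4 -59.8  51.9] yaw,tip,roll [10.8  0.3 -0.2] F bin [ 0.5 -0.  -1.4] M [-1.72 -0.26 -0.02]
#leg 190mm 2deg per row 19.0 0.2
#leg 93mm 0deg per row 18.6 0.0
{"translation":[8, 17, -1],"rotation":[0.01, -0.01, 0.04],"claw":5}
{"translation":[16, 35, -2],"rotation":[0.02, -0.01, 0.07],"claw":5}
{"translation":[24, 52, -4],"rotation":[0.03, -0.02, 0.11],"claw":5}
{"translation":[32, 69, -5],"rotation":[0.05, -0.02, 0.15],"claw":5}
{"translation":[40, 86, -6],"rotation":[0.06, -0.03, 0.18],"claw":5}
--
{"translation":[8, 18, -1],"rotation":[0.01, -0.0, 0.04],"claw":5}
{"translation":[16, 35, -3],"rotation":[0.02, -0.01, 0.07],"claw":5}
{"translation":[24, 52, -4],"rotation":[0.03, -0.02, 0.11],"claw":5}
{"translation":[32, 69, -5],"rotation":[0.04, -0.02, 0.15],"claw":5}
{"translation":[41, 86, -6],"rotation":[0.05, -0.03, 0.18],"claw":5}
--
{"translation":[7, 0, 16],"rotation":[0.0, 0.0, 0.0],"claw":5}
{"translation":[15, 0, 33],"rotation":[0.0, 0.0, 0.0],"claw":5}
{"translation":[23, 0, 50],"rotation":[0.0, 0.0, 0.0],"claw":5}
{"translation":[31, 0, 67],"rotation":[0.0, 0.0, 0.0],"claw":5}
{"translation":[39, 0, 84],"rotation":[0.0, 0.0, 0.0],"claw":5}
--
```

>>> arm_command([
  {"translation": [8,17,-1],"rotation": [0.01,-0.01,0.04],"claw": 5},
  {"translation": [16,35,-2],"rotation": [0.02,-0.01,0.07],"claw": 5},
  {"translation": [24,52,-4],"rotation": [0.03,-0.02,0.11],"claw": 5},
  {"translation": [32,69,-5],"rotation": [0.05,-0.02,0.15],"claw": 5},
  {"translation": [40,86,-6],"rotation": [0.06,-0.03,0.18],"claw": 5},
])

```text
clock: 13.05
tool_pos: [0.5154, -0.1716, 0.1382]
orientation: [180.0, 24.9, -80.3]
force: [0.2, -1.0, -1.6]
opening: 0.0115
gripper_force: 30.0
```

>>> arm_command([
  {"translation": [8,18,-1],"rotation": [0.01,0,0.04],"claw": 5},
  {"translation": [16,35,-3],"rotation": [0.02,-0.01,0.07],"claw": 5},
  {"translation": [24,52,-4],"rotation": [0.03,-0.02,0.11],"claw": 5},
  {"translation": [32,69,-5],"rotation": [0.04,-0.02,0.15],"claw": 5},
  {"translation": [41,86,-6],"rotation": [0.05,-0.03,0.18],"claw": 5},
])

```text
clock: 13.55
tool_pos: [0.4375, -0.2256, 0.1258]
orientation: [179.8, 25.1, -81.4]
force: [-0.4, 0.4, -1.4]
opening: 0.0119
gripper_force: 30.0
```

>>> arm_command([
  {"translation": [7,0,16],"rotation": [0,0,0],"claw": 5},
  {"translation": [15,0,33],"rotation": [0,0,0],"claw": 5},
  {"translation": [23,0,50],"rotation": [0,0,0],"claw": 5},
  {"translation": [31,0,67],"rotation": [0,0,0],"claw": 5},
  {"translation": [39,0,84],"rotation": [0,0,0],"claw": 5},
])

```text
clock: 14.05
tool_pos: [0.4378, -0.2251, 0.0325]
orientation: [179.8, 25.1, -81.4]
force: [0.9, -0.7, -0.7]
opening: 0.0119
gripper_force: 30.0
```

>>> arm_command([
  {"translation": [0,0,0],"rotation": [0,0,0],"claw": 5},
  {"translation": [0,0,0],"rotation": [0,0,0],"claw": 5},
])

```text
clock: 14.25
tool_pos: [0.438, -0.2249, 0.0334]
orientation: [179.7, 25.1, -81.4]
force: [0.5, -0.1, -1.1]
opening: 0.0119
gripper_force: 30.0
```

```bash
python3 - <<'E'
from h import *
o,r=where();print(o)
im,_=shot('scene','s7');d=np.load('pics/s7.npz')['d'];P=pts('scene',d)*1000
k=(cv2.inRange(cv2.cvtColor(im,cv2.COLOR_RGB2HSV),(100,100,40),(130,255,255))>0)&(d>0);k[:140]=0
L=r.inv().apply(P[k]-o);c=abs(L[:,0])<38
for a,b in((-40,-25),(-25,-10),(-10,5),(5,15),(52,60),(60,72)):
    s=L[c&(L[:,1]>a)&(L[:,1]<b)];print(a,b,len(s),np.percentile(s[:,2],[25,50,75]).round(1) if len(s) else '')
print(np.percentile(L[:,1],[1,98,99.5]))
cv2.imwrite('pics/c7.png',cv2.resize(im[130:230,140:290],(750,500),interpolation=2)[...,::-1])
plan1([tl((T0[0]+[0,0,z],T0[1])) for z in (6,3,1.5)],5)
E
```

```text
t 14.25 hook rel rim (bin axes) [-169.6 -137.1  -67.1] yaw,tip,roll [ 8.7 -0.3  0.3] F bin [ 0.5 -0.2 -1.1] M [-1.73 -0.21 -0.04]
[ 426.02934752 -152.50671706    8.32586204]
-40 -25 111 [3.7 5.  6.3]
-25 -10 109 [4.1 5.2 6.1]
-10 5 109 [4.5 5.5 6.8]
5 15 73 [4.6 5.8 6.9]
52 60 71 [19.2 20.5 21.8]
60 72 108 [19.5 20.4 21.6]
[-52.73973596  90.66160751 108.03273042]
{"translation":[1.0, -1.5, 2.4],"rotation":[0.03, 0.04, -0.05],"claw":5}
{"translation":[2.3, -1.6, 5.1],"rotation":[0.03, 0.04, -0.05],"claw":5}
{"translation":[3.0, -1.6, 6.5],"rotation":[0.03, 0.04, -0.05],"claw":5}
--
```

Tray level to about 1°, floor empty of vials in the depth data. Lowering until it touches.

>>> arm_command([
  {"translation": [1.0,0,2.2],"rotation": [0.03,0.1,-0.05],"claw": 5},
  {"translation": [2.0,0,4.4],"rotation": [0.03,0.16,-0.05],"claw": 5},
  {"translation": [3.0,0,6.4],"rotation": [0.03,0.16,-0.05],"claw": 5},
  {"translation": [3.0,0,6.4],"rotation": [0.03,0.16,-0.05],"claw": 5},
])

```text
clock: 14.7
tool_pos: [0.4383, -0.2242, 0.0263]
orientation: [-180.0, 24.3, -81.1]
force: [0.2, -0.7, -2.5]
opening: 0.0121
gripper_force: 30.0
```

```bash
python3 -c "
from h import *
print(where()[0])"
```

```text
t 14.7 hook rel rim (bin axes) [-169.5 -136.7  -75.9] yaw,tip,roll [8.9 0.6 0. ] F bin [ 0.1 -0.7 -2.5] M [-1.68 -0.09  0.03]
[ 4.26335479e+02 -1.52232442e+02  2.42321460e-01]
```

>>> arm_command([
  {"translation": [0.4,0,0.9],"rotation": [0,0,0],"claw": 5},
  {"translation": [0.4,0,0.9],"rotation": [0,0,0],"claw": 5},
])

```text
clock: 14.9
tool_pos: [0.4384, -0.2244, 0.0253]
orientation: [-180.0, 24.3, -81.1]
force: [0.5, 0.4, -1.5]
opening: 0.0119
gripper_force: 30.0
```

```bash
python3 -c "
from h import *
print(where()[0])"
```

```text
t 14.9 hook rel rim (bin axes) [-169.4 -136.9  -76.9] yaw,tip,roll [8.9 0.6 0. ] F bin [ 0.6  0.2 -1.5] M [-1.73 -0.16  0.  ]
[ 426.42404216 -152.39230894   -0.83563481]
```

>>> arm_command([
  {"translation": [0.4,0,0.9],"rotation": [0,0,0],"claw": 5},
  {"translation": [0.4,0,0.9],"rotation": [0,0,0],"claw": 5},
])

```text
clock: 15.1
tool_pos: [0.4385, -0.2245, 0.025]
orientation: [-180.0, 24.3, -81.0]
force: [-1.3, 0.4, 5.0]
opening: 0.0119
gripper_force: 30.0
```

```bash
python3 -c "
from h import *
print(where()[0])"
```

```text
t 15.1 hook rel rim (bin axes) [-169.4 -137.   -77.2] yaw,tip,roll [8.9 0.6 0. ] F bin [-1.2  0.7  5. ] M [-0.54  0.3   0.07]
[ 426.47235682 -152.52039539   -1.07609001]
```

>>> arm_command([
  {"translation": [0.4,0,0.9],"rotation": [0,0,0],"claw": 5},
  {"translation": [0.4,0,0.9],"rotation": [0,0,0],"claw": 5},
])

```text
clock: 15.3
tool_pos: [0.4385, -0.2246, 0.0249]
orientation: [-179.9, 24.3, -81.0]
force: [-1.6, -0.1, 13.2]
opening: 0.012
gripper_force: 30.0
```

```bash
python3 -c "
from h import *
print(where()[0])"
```

```text
t 15.3 hook rel rim (bin axes) [-169.5 -137.1  -77.3] yaw,tip,roll [ 8.9  0.6 -0. ] F bin [-1.6  0.2 13.2] M [0.78 0.86 0.25]
[ 426.45219991 -152.62430425   -1.17810854]
```

Down on the bench at 13 N. Release, then retreat along the tool axis.

>>> arm_command([
  {"translation": [-0.3,0,-0.8],"rotation": [0,0,0],"claw": 5},
  {"translation": [-0.3,0,-0.8],"rotation": [0,0,0],"claw": 30},
  {"translation": [-0.3,0,-0.8],"rotation": [0,0,0],"claw": 60},
  {"translation": [-0.3,0,-0.8],"rotation": [0,0,0],"claw": 60},
  {"translation": [-0.3,0,-0.8],"rotation": [0,0,0],"claw": 60},
])

```text
clock: 15.8
tool_pos: [0.4383, -0.2244, 0.024]
orientation: [-180.0, 24.3, -81.1]
force: [-0.6, 0.4, 0.0]
opening: 0.0383
gripper_force: 0.0
```

>>> arm_command([
  {"translation": [0,0,0],"rotation": [0,0,0],"claw": 60},
  {"translation": [0,0,-20],"rotation": [0,0,0],"claw": 60},
  {"translation": [0,0,-60],"rotation": [0,0,0],"claw": 60},
  {"translation": [0,0,-100],"rotation": [0,0,0],"claw": 60},
  {"translation": [0,0,-140],"rotation": [0,0,0],"claw": 60},
])

```text
clock: 16.3
tool_pos: [0.4471, -0.2819, 0.1532]
orientation: [-180.0, 24.3, -81.1]
force: [1.0, -0.3, -0.0]
opening: 0.0602
gripper_force: 0.0
```

>>> arm_command([
  {"translation": [0,0,-20],"rotation": [0,0,0],"claw": 60},
  {"translation": [0,0,-20],"rotation": [0,0,0],"claw": 60},
])

```text
clock: 16.5
tool_pos: [0.4499, -0.2915, 0.1729]
orientation: [-179.7, 24.1, -81.0]
force: [-0.2, 0.2, -1.0]
opening: 0.0601
gripper_force: 0.0
```

```bash
python3 - <<'E'
from h import *
im,_=shot('scene','s8');s=ctrl.get_obs();print(s['tool_pos'],s['opening'],s['force'])
d=np.load('pics/s8.npz')['d'];P=pts('scene',d)*1000
k=(cv2.inRange(cv2.cvtColor(im,cv2.COLOR_RGB2HSV),(100,100,40),(130,255,255))>0)&(d>0);k[:140]=0
L=T0[1].inv().apply(P[k]-T0[0]);c=abs(L[:,0])<38
for a,b in((-40,-20),(-10,10),(55,70)):print(a,np.median(L[c&(L[:,1]>a)&(L[:,1]<b)][:,2]))
cv2.imwrite('pics/c8.png',im[...,::-1])
E
```

```text
[ 0.44909738 -0.29024123  0.17107919] 0.06044570967382717 [ 0.0719943   0.75985424 -1.60464191]
-40 4.205372453840139
-10 4.300222242564052
55 18.251549111675587
```

View pics/c8.png

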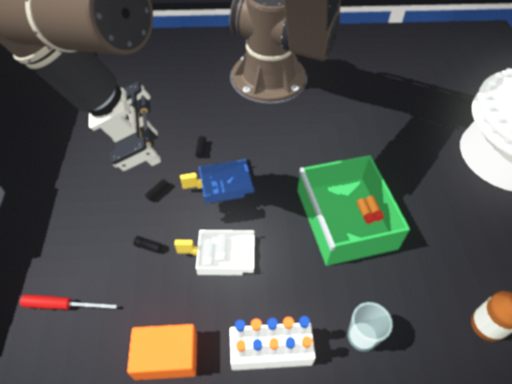

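The empty blue tray stands flat at (226,182), both vials are in the bin at (370,208), the gripper is clear, and nothing else has moved. Handing in.

```bash
python3 -c "
from plant import ctrl
print(ctrl.close_job())"
```

```text
the job is handed in; nothing more can be done
None
```

The job is done and handed in at about 16.6 s of the 53 s allowed: both used vials are in the green bin, tipped out at about 65° over the steel rim, and the empty blue tray stands flat and right way up on the bench, released.

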